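# Clip a sprung snap hook to the test eye and tug it

### The job

Take the metal snap hook out of its wooden rack and press its gate side gently down over the crossbar of the U-bolt eye on the steel test stand, until the bar has passed the gate and the gate has sprung shut behind it. Then prove it with a light tug of about 10 N straight up, so that the bar bears on the shut gate from inside, and let go so that the hook hangs from the eye. Never load the hook against the eye with 25 N or more, and leave the other things on the bench where they are.

Things in the scene. Friction and masses are not known exactly. Their poses are not given: they have to be found in the camera images.
- snap_hook: Snap hook: flat frame of bare aluminium, 88 long (x), 12 thick (y), 60 mm tall (z), 110 to 180 g, standing on edge, gate down. Origin: underside, 46 mm from back end, 42 from nose end; +x to the nose, +z to the spine. Spine: z 46 to 60, full length, round corners. Back block x -46 to -22 and nose column x 28 to 42 run from z 0 to the spine; the gate closes the window between them at the bottom.
- hook_grip (a point): Middle of the ribbed part of the spine, where the hook is to be grasped across its 12 mm thickness (y): in the hook's frame at x -28, z 53 mm. Axes as the hook.
- hook_seat (a point): Point in the hook's window, x 19, z 42 mm in the hook's frame (47 mm noseward of hook_grip, 11 mm below it), axes as the hook. Press with this point right above the bar, which then meets the gate 5 mm short of its free end. Over 4 mm nearer the nose, the bar hits the nose column; over 4 mm nearer the hinge, the spine meets the bar before it has passed the gate.
- hook_gate: Gate: steel rod 6 mm thick. Origin on its sprung hinge (hook x -24, z 6 mm); +x along the gate to its free end 48 mm away. Shut, it is parallel to the hook's x; it opens only inward (up, to 0.85 rad). Pressing it open takes 3 to 7 N; 25 to 33 mm after first touch the bar has passed, the gate shuts and the force drops; 3 to 10 mm further the rigid spine meets the bar.
- rack: Wooden rack, fixed, base 112 x 70 x 14 mm, with four pegs that stand 18 mm above the base and hold the lower edge of the hook with 1 mm of play. The hook lifts straight up out of it. Origin: centre of its underside.
- test_stand: Fixed dark steel plate 100 x 110 x 14 mm with a U-bolt eye of 8 mm steel rod: legs at y -27 and 27 mm, level crossbar along y above the origin (x 0), straight for 18 mm each way. The eye's height is adjustable and NOT measured: the crossbar's top lies 110 to 134 mm above the bench; find it by touch or sight. Origin: centre of underside. Half a turn makes no difference.
- disc_green: Pale green marbled disc knob, 42 mm across, 11 mm high; loose bystander, to be left where it is. Origin: centre of its underside.
- snap_blank_a: White and pale blue flat moulded carabiner-shaped blank lying on the bench, 51 x 110 x 11 mm; loose bystander, to be left where it is. Origin: centre of its underside.
- knob_blue: Blue marbled round knob, 38 mm across, 21 mm high; loose bystander, to be left where it is. Origin: centre of its underside.
- mould_small: Small pale mould block, 36 x 50 x 34 mm; loose bystander, to be left where it is. Origin: centre of its underside.
- green_clip: Green bent clip, 32 x 45 x 40 mm; loose bystander, to be left where it is. Origin: centre of its underside.
- round_file: Round file with wooden handle, 242 mm long, 25 mm thick; loose bystander, to be left where it is. Origin: centre of its underside.
Mind the look-alikes: they are no part of the job. Leave any pink or yellow look-alike of the snap_hook alone.

How it is judged:
By the outcome, as a careful person would: the job done as asked, in the order asked, and still so for the second after the job is handed in, with the robot touching nothing.
It also fails if it takes over 72 s, if anything falls off the work surface, if the arm or the gripper's body presses on something with over 40 N, if the wrist force passes 120 N, or if a joint passes its speed limit or range.

### The arm

A 7-joint arm with a two-finger parallel gripper is mounted at the origin on a cart in front of the work surface, level with it; the furniture and walls round the work are solid. World frame = base frame: x ahead of the robot, y to its left, z up, the work surface at z = 0. Lengths are in m, angles in rad, forces in N, time in s.
With the tool pointing down it reaches from about 0.425 to 0.925 m from the base axis. Payload 6.8 kg.
Tool frame: the origin (TCP) lies midway between the tips of the shut fingers; the grasp point (between the pads) lies 19 mm behind it; z points along the fingers, y is the direction in which the jaws open and shut (so a half turn about z gives the same grasp; the last joint's range is limited). The gripper opens to 85 mm and grips with 20 to 120 N. Pads are 22 mm wide; open, the fingers measure 114 mm over their backs; the gripper's body (76 mm by 85 mm) begins 54 mm behind the grasp point. The pads swing forward as they close: fully open they stand 13 mm farther back than shut.
Start: joints at [-1.267, 0.477, 0.022, 1.555, -0.011, 1.109, -0.083], TCP at [0.27, 0.619, 0.231] pointing down, gripper open.
Joint ranges: [-2.96, 2.96], [-0.34, 2.1], [-1.41, 1.46], [0.24, 2.44], [-1.37, 4.51], [0.17, 1.92], [-2.96, 2.96]. Speed limits (rad/s): [2.39, 2.39, 3.14, 3.14, 3.14, 3.14, 3.14].

### API

Orientations are given as a unit quaternion [w, x, y, z].
In Python, from station import readout, eyes, ticket gives the robot as it stands. The module is installed in compiled form; this text tells all that it offers.
- The arm moves only by the shell command python3 -m crank 'ROWS' [FORCE]. ROWS is JSON, a list of rows, each an object of numbers: "jaw": the opening in per cent of the stroke, from 0 (shut) to 100 (fully open); "x", "y", "z": the shift along the tool's x, y, z in mm; "ax", "ay", "az": the turn, a rotation vector about the tool's x, y, z in degrees. In form: [{"jaw": .., "x": .., "y": .., "z": .., "ax": .., "ay": .., "az": ..}, ...]. A call has 1 to 12 rows; each row shifts and turns the commanded pose from where the row before left it, along the tool's axes as they then stand; what a row does not reach is not made up. A row lasts 1/8 s, in which the tool goes at most 62.5 mm and 10.7 degrees, less where a joint would pass 70% of its speed; a pose out of reach is approached as far as the arm can. A call with a gripper value outside its range is refused whole. The fingers move at their own pace and stop on an object; FORCE is the grip in N (left out, the last holds). Time passes only in rows, so rows that do not move let the fingers close. It gives the time, the measured TCP pose, the force and the opening at its end, in the units of the state.
- readout.get_obs(): the state, without advancing time (a new reading comes with each control period).
- eyes.read_camera(name): name is "scene" or "top" or "wrist"; returns (picture, depth): 420x560x3 uint8, red, green, blue; 420x560 float32, m along the optical axis (not along the pixel's ray), 0 where there is no reading.
- eyes.calibration(name): a dict with "fx", "fy", "cx", "cy" (pixels), "R" (3x3) and "t" (3): a world point X has camera coordinates R X + t. Camera axes: x right, y down, z forward; pixel columns grow to the right and rows downward; lengths in m; the calibration is good to about 2 mm. A picture is of the moment at which its call begins: read the wrist's pose just before it. calibration takes no time and is no camera call; for the wrist camera it gives the pose at the moment of the call.
- ticket.hand_in(): hands the job in, once; it reports no verdict.
The state is a dict: "t": time; "q": joint angles; "joint_vel": joint speeds; "joint_torque": joint torques, N m; "eef_pos": TCP position; "tool_rot": TCP orientation; "contact_force": force on the tool from outside, world axes, zero at the start; "torque": the same for the moment, N m; "gripper_width": opening from 0.0 (shut) to 1.0 (fully open).
Only numpy, scipy, OpenCV 4.12 (cv2) and the standard library are available. Lean on these libraries where they do the work, as an engineer would, in place of code of your own. Each camera call takes 0.05 s, during which the arm holds its last target. There are 200 camera calls.

## Working session

There is one attempt and no reset: what is moved stays moved. The work goes in short steps, Python scripts to look and compute and a shell command to move; the robot and the scene stay as the last step left them, time stands still between calls to the robot, and variables do not carry over. Pictures are saved under pics/ and viewed, about 8 in all and at most 12, crops included, and the job is handed in when it is done.

```bash
mkdir -p pics && cat > h.py <<'E'
import numpy as np, cv2
from station import readout, eyes, ticket
def snap(n,f):
    c=eyes.calibration(n); p,d=eyes.read_camera(n)
    cv2.imwrite(f'pics/{f}.png',p[:,:,::-1]); np.savez(f'pics/{f}.npz',p=p,d=d,**{k:np.array(v) for k,v in c.items()})
    return p,d,c
def cloud(d,c):
    v,u=np.mgrid[:d.shape[0],:d.shape[1]]
    P=np.stack([(u-c['cx'])/c['fx']*d,(v-c['cy'])/c['fy']*d,d],-1)
    return (P-np.array(c['t']))@np.array(c['R'])
def load(f):
    z=np.load(f'pics/{f}.npz'); return z['p'],z['d'],z
def st():
    o=readout.get_obs(); print({k:np.round(v,4).tolist() for k,v in o.items() if k in('t','q','eef_pos','tool_rot','contact_force','torque','gripper_width')}); return o
E
python3 - <<'E'
from h import *
st()
for n in('scene','top'): snap(n,n+'0')
E
```

```text
{'t': 0.0, 'q': [-1.2671, 0.4778, 0.0223, 1.5565, -0.0115, 1.1093, -0.0831], 'eef_pos': [0.2699, 0.618, 0.2303], 'tool_rot': [-0.0001, 0.2044, 0.9789, -0.0009], 'contact_force': [0.0906, -0.8955, -0.0357], 'torque': [0.0269, -0.0374, -0.029], 'gripper_width': 0.9987}
```

View pics/top0.png

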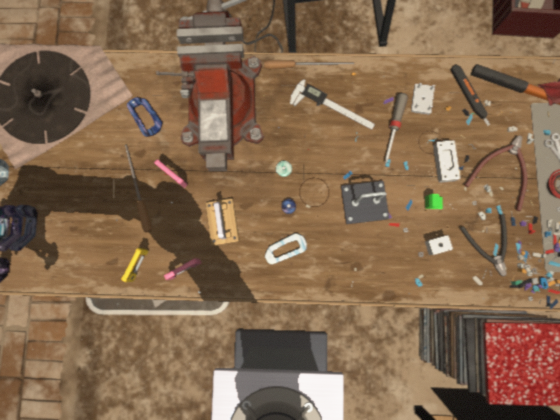

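View pics/scene0.png

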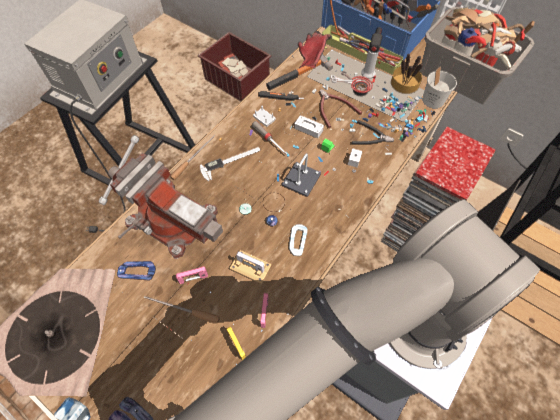

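The top view shows the rack with the metal hook at about (222,221) and the stand with its eye at (366,198). The pink and yellow look-alikes are at left. Next I'll measure with depth.

```bash
python3 - <<'E'
from h import *
p,d,c=load('top0'); W=cloud(d,c)
print('f',c['fx'],'cam',-(c['R'].T@c['t']))
for nm,(u0,u1,v0,v1) in dict(rack=(200,245,190,250),stand=(335,395,172,228)).items():
    w=W[v0:v1,u0:u1].reshape(-1,3); dd=d[v0:v1,u0:u1].ravel(); w=w[dd>0]
    print(nm,np.histogram(w[:,2],np.arange(-.01,.16,.01)))
    for lo,hi in((.008,.02),(.04,.075),(.09,.145)):
        s=w[(w[:,2]>lo)&(w[:,2]<hi)]
        if len(s)>5:
            r=cv2.minAreaRect((s[:,:2]*1000).astype(np.float32)); print(lo,hi,len(s),np.median(s[:,2]),r)
img=np.hstack([cv2.resize(p[185:255,190:255],(390,420),interpolation=2),cv2.resize(p[165:235,332:397],(390,420),interpolation=2)])
cv2.imwrite('pics/crop.png',img[:,:,::-1])
E
```

```text
f 438.9468178660128 cam [ 0.38547916 -0.01340094  1.11869329]
rack (array([ 507, 1003,  845,   51,   73,   13,    7,   27,  169,    0,    0,
          0,    0,    0,    0,    0]), array([-0.01,  0.  ,  0.01,  0.02,  0.03,  0.04,  0.05,  0.06,  0.07,
        0.08,  0.09,  0.1 ,  0.11,  0.12,  0.13,  0.14,  0.15]))
0.008 0.02 862 0.014617592226224083 ((516.498779296875, 154.26803588867188), (112.40645599365234, 70.23849487304688), 10.803187370300293)
0.04 0.075 157 0.0729517179857651 ((514.484375, 153.8936004638672), (87.70804595947266, 12.564787864685059), 11.133645057678223)
stand (array([ 560, 1117, 1463,   63,    5,    4,    8,    7,    7,    6,    7,
          6,   18,   72,    0,    0]), array([-0.01,  0.  ,  0.01,  0.02,  0.03,  0.04,  0.05,  0.06,  0.07,
        0.08,  0.09,  0.1 ,  0.11,  0.12,  0.13,  0.14,  0.15]))
0.008 0.02 1494 0.014717480348851501 ((588.04931640625, -215.32666015625), (132.43661499023438, 132.3147430419922), 1.6494570970535278)
0.04 0.075 22 0.05806941963245418 ((574.9360961914062, -206.52798461914062), (6.132261276245117, 58.838539123535156), 8.130043983459473)
0.09 0.145 103 0.12229456625611859 ((575.9642944335938, -207.58140563964844), (7.972464561462402, 61.38654708862305), 8.453055381774902)
```

View pics/crop.png

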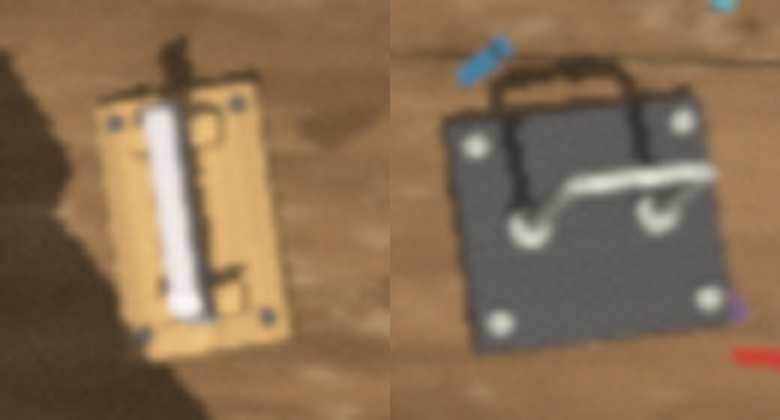

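```bash
python3 - <<'E'
from h import *
p,d,c=load('scene0'); W=cloud(d,c)
a=p[245:282,225:275]; b=p[150:200,275:325]
img=np.hstack([cv2.resize(a,(500,370),interpolation=2),cv2.resize(b,(290,290),interpolation=2)[:370] if 0 else cv2.copyMakeBorder(cv2.resize(b,(290,290),interpolation=2),0,80,0,0,0)])
cv2.imwrite('pics/crop2.png',img[:,:,::-1])
# world->pixel of hook ends
for X in([.514-.043,.154-.0085,.074],[.514+.043,.154+.0085,.074],[.576,-.2076,.122]):
    q=c['R']@np.array(X)+c['t']; print(X,c['fx']*q[0]/q[2]+c['cx'],c['fy']*q[1]/q[2]+c['cy'])
w=W[150:200,275:325].reshape(-1,3); s=w[(w[:,2]>.09)&(w[:,2]<.15)]
print(len(s),np.percentile(s[:,2],[50,80,90,95,100]),cv2.minAreaRect((s[:,:2]*1000).astype(np.float32)))
# top: bar rows
p,d,c=load('top0'); W=cloud(d,c); w=W[172:228,335:395].reshape(-1,3)
s=w[(w[:,2]>.11)&(w[:,2]<.145)]; print(len(s),np.percentile(s[:,2],[10,50,80,90,95,100]),s[:,1].min(),s[:,1].max())
w=W[165:235,332:400].reshape(-1,3); s=w[(w[:,2]>.011)&(w[:,2]<.018)]
s=s[(abs(s[:,0]-.575)<.07)]; print(cv2.minAreaRect((s[:,:2]*1000).astype(np.float32)), s[:,:2].mean(0))
# dark plate mask
m=((p.max(2)<100)&(p.max(2).astype(int)-p.min(2)<15)).astype(np.uint8); m[:,:340]=0;m[:,392:]=0;m[:170]=0;m[230:]=0
cn=max(cv2.findContours(cv2.morphologyEx(m,cv2.MORPH_OPEN,np.ones((3,3))),0,2)[0],key=cv2.contourArea); r=cv2.minAreaRect(cn); print(r)
for u,v in cv2.boxPoints(r):
    ray=c['R'].T@np.array([(u-c['cx'])/c['fx'],(v-c['cy'])/c['fy'],1]); C=-(c['R'].T@c['t']); print(C+ray*(.014-C[2])/ray[2])
E
```

```text
[0.47100000000000003, 0.1455, 0.074] 262.7157244090336 264.00810187117315
[0.557, 0.1625, 0.074] 236.34790889370146 252.31953141582352
[0.576, -0.2076, 0.122] 302.6515746172554 158.78224649341672
56 [0.11872221 0.12240118 0.12321917 0.12404079 0.12606903] ((574.71875, -205.126220703125), (8.905827522277832, 59.47471237182617), 9.208841323852539)
90 [0.118667   0.12287418 0.12428761 0.12535908 0.12624962 0.12802584] -0.23828233517453343 -0.1779776473606505
((575.93505859375, -208.0653076171875), (99.7071304321289, 110.005126953125), 8.075231552124023) [ 0.57358035 -0.20679746]
((364.45733642578125, 201.61587524414062), (37.76758575439453, 41.853553771972656), 83.6598129272461)
[ 0.61723462 -0.14997552  0.014     ]
[ 0.63181835 -0.25573886  0.014     ]
[ 0.5353826  -0.26583278  0.014     ]
[ 0.52090125 -0.1613184   0.014     ]
```

View pics/crop2.png

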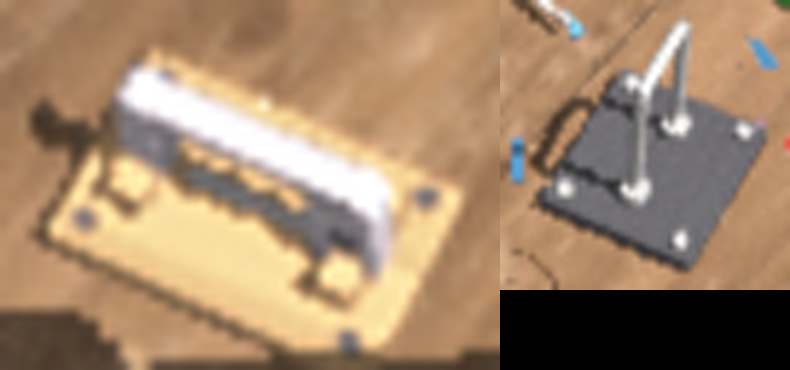

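```bash
python3 -m crank '[{"jaw":100,"x":-34,"y":-27},{"x":-34,"y":-27},{"x":-34,"y":-27},{"x":-34,"y":-27},{"x":-34,"y":-27},{"x":-34,"y":-27},{"x":-34,"y":-27},{"x":-34,"y":-27},{"x":-34,"y":-27},{"x":-34,"y":-27},{"x":-34,"y":-27},{"x":-34,"y":-27}]' 80
python3 -m crank '[{"az":-8.7},{"az":-8.7},{"az":-8.7},{"az":-8.6},{}]'
python3 - <<'E'
from h import *
st(); snap('wrist','w1')
E
```

```text
{'t': 0.1, 'q': [-1.2671, 0.4777, 0.0224, 1.5563, -0.0115, 1.1093, -0.0831], 'eef_pos': [0.27, 0.6181, 0.2304], 'tool_rot': [-0.0001, 0.2044, 0.9789, -0.0008], 'contact_force': [-0.5929, 0.6937, -0.1344], 'torque': [-0.0054, -0.0013, -0.0376], 'gripper_width': 0.9976}schema error: expected keys jaw, x, y, z, ax, ay, az
schema error: expected keys jaw, x, y, z, ax, ay, az
```

View pics/w1.png

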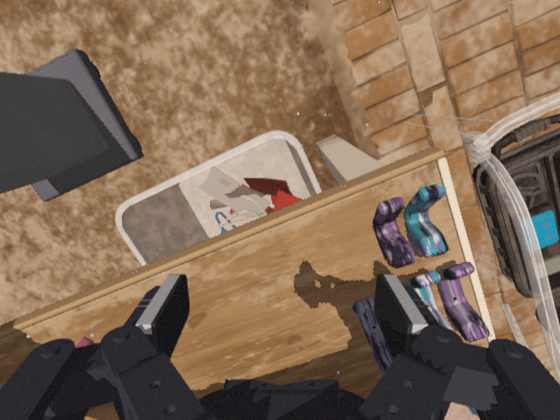

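The rows were refused because every row needs all the keys, so the arm hasn't moved. This wrist picture only shows the start area.

```bash
python3 -m crank '[{"jaw":100,"x":-34,"y":-27,"z":0,"ax":0,"ay":0,"az":0},{"jaw":100,"x":-34,"y":-27,"z":0,"ax":0,"ay":0,"az":0},{"jaw":100,"x":-34,"y":-27,"z":0,"ax":0,"ay":0,"az":0},{"jaw":100,"x":-34,"y":-27,"z":0,"ax":0,"ay":0,"az":0},{"jaw":100,"x":-34,"y":-27,"z":0,"ax":0,"ay":0,"az":0},{"jaw":100,"x":-34,"y":-27,"z":0,"ax":0,"ay":0,"az":0},{"jaw":100,"x":-34,"y":-27,"z":0,"ax":0,"ay":0,"az":0},{"jaw":100,"x":-34,"y":-27,"z":0,"ax":0,"ay":0,"az":0},{"jaw":100,"x":-34,"y":-27,"z":0,"ax":0,"ay":0,"az":0},{"jaw":100,"x":-34,"y":-27,"z":0,"ax":0,"ay":0,"az":0},{"jaw":100,"x":-34,"y":-27,"z":0,"ax":0,"ay":0,"az":0},{"jaw":100,"x":-34,"y":-27,"z":0,"ax":0,"ay":0,"az":0}]' 80
python3 -m crank '[{"jaw":100,"x":0,"y":0,"z":0,"ax":0,"ay":0,"az":-8.7},{"jaw":100,"x":0,"y":0,"z":0,"ax":0,"ay":0,"az":-8.7},{"jaw":100,"x":0,"y":0,"z":0,"ax":0,"ay":0,"az":-8.7},{"jaw":100,"x":0,"y":0,"z":0,"ax":0,"ay":0,"az":-8.6},{"jaw":100,"x":0,"y":0,"z":0,"ax":0,"ay":0,"az":0}]'
python3 - <<'E'
from h import *
st(); snap('wrist','w2')
E
```

```text
t: 1.65
eef_pos: [0.5147, 0.157, 0.2312]
tool_rot: [-0.0, 0.204, 0.979, -0.0]
contact_force: [0.3, 0.3, 0.3]
gripper_width: 1.003
t: 2.28
eef_pos: [0.5142, 0.1582, 0.2311]
tool_rot: [-0.0, -0.096, 0.995, 0.0]
contact_force: [0.4, 0.0, 1.3]
gripper_width: 0.999
{'t': 2.275, 'q': [-0.5247, 0.2515, 0.1314, 1.891, -0.0389, 1.0019, 1.3867], 'eef_pos': [0.5142, 0.1582, 0.2311], 'tool_rot': [-0.0002, -0.096, 0.9954, 0.0], 'contact_force': [0.3538, 0.026, 1.3385], 'torque': [-0.0074, -0.0475, -0.0196], 'gripper_width': 0.9988}
```

View pics/w2.png

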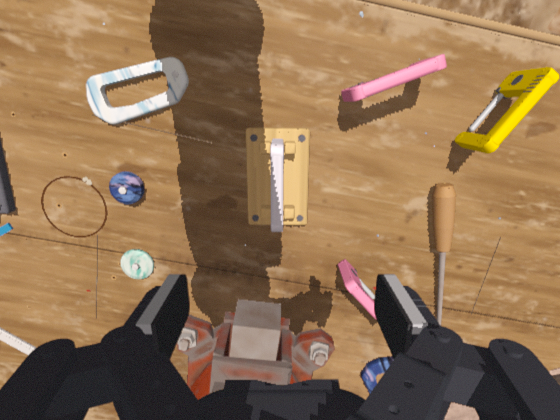

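```bash
python3 - <<'E'
from h import *
p,d,c=load('w2')
cv2.imwrite('pics/crop3.png',cv2.resize(p[120:240,235:320],(510,720)[:2] and (425,600),interpolation=cv2.INTER_CUBIC)[:,:,::-1])
W=cloud(d,c); w=W[115:245,230:325].reshape(-1,3); s=w[(w[:,2]>.06)&(w[:,2]<.085)]
print(len(s),np.median(s[:,2]),cv2.minAreaRect((s[:,:2]*1000).astype(np.float32)))
s=w[(w[:,2]>.009)&(w[:,2]<.018)];print(cv2.minAreaRect((s[:,:2]*1000).astype(np.float32)))
E
```

```text
1099 0.07350349936796603 ((512.0562133789062, 153.3741455078125), (86.11249542236328, 11.56119155883789), 10.546149253845215)
((515.1881103515625, 153.72193908691406), (112.57255554199219, 70.06344604492188), 10.756606101989746)
```

View pics/crop3.png

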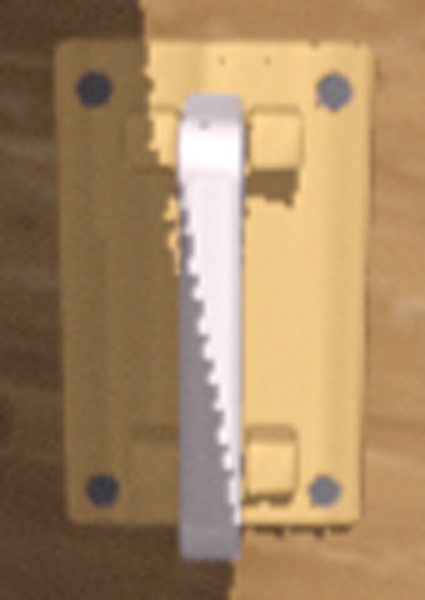

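The wavy line is a shadow edge, not the ribs. I'll decide the nose end from the scene depth, using the asymmetry of the window.

```bash
python3 - <<'E'
from h import *
p,d,c=load('scene0'); W=cloud(d,c)
a=np.radians(10.9); e=np.array([np.cos(a),np.sin(a)]); n=np.array([-e[1],e[0]])
w=W[235:292,215:285].reshape(-1,3); r=w[:,:2]-[.5137,.1538]
s=r@e*1000; t=r@n*1000; z=w[:,2]*1000
C=-(c['R'].T@c['t']); print('cam rel',(C[:2]-[.5137,.1538])@e,(C[:2]-[.5137,.1538])@n,C[2])
for lo,hi in((64,80),(54,62),(46,54),(38,46),(30,38),(22,30)):
    m=(abs(t)<11)&(z>lo)&(z<=hi)&(abs(s)<50); print(lo,hi,np.sort(np.round(s[m]).astype(int)).tolist())
E
```

```text
cam rel -0.2806262206162069 0.38886000575499735 1.183041432123677
64 80 [-43, -42, -41, -41, -40, -40, -40, -38, -37, -37, -37, -36, -36, -35, -34, -34, -33, -31, -31, -31, -30, -29, -29, -29, -28, -26, -26, -25, -24, -24, -23, -23, -23, -22, -20, -20, -20, -18, -18, -17, -17, -17, -16, -15, -14, -14, -12, -12, -11, -11, -10, -10, -9, -8, -8, -8, -5, -5, -5, -4, -4, -3, -3, 0, 0, 0, 1, 1, 2, 3, 4, 4, 6, 7, 7, 8, 8, 8, 9, 10, 11, 12, 13, 13, 13, 14, 15, 16, 16, 16, 17, 18, 19, 19, 20, 21, 22, 22, 23, 23, 23, 25, 26, 26, 26, 28, 30, 31, 31, 32, 32, 33, 33, 34, 34, 36, 36, 37, 39, 39, 39, 39, 39, 41, 42, 44]
54 62 [-44, -43, -43, -40, -37, -34, -30, -27, -24, -20, 10, 17, 24, 31, 34, 37]
46 54 [-43, -37, -34, -30, -26, -26, -24, -19, 30, 35, 39, 41]
38 46 [-43, -43, -43, -40, -36, -33, -29, -26, -23, 31, 32, 35, 39, 42]
30 38 [-44, -43, -43, -40, -40, -36, -35, -30, -29, -22, 30, 33, 33, 34, 36, 41, 43]
22 30 [-41, -40, -38, -36, -31, -25, -22, -10, -6, 2, 6, 8, 18, 20, 31, 31, 31, 32, 32, 37, 39, 41, 45]
```

The hook is solid from -44 to -20 and from +30 to +44 along its axis. So the back block is on the robot side and the nose points to +x. The grip point is about (0.489, 0.149), which puts the TCP at z ≈ 0.048.

```bash
python3 -m crank '[{"jaw":60,"x":13.5,"y":-2,"z":0,"ax":0,"ay":0,"az":0},{"jaw":60,"x":13.2,"y":-2.2,"z":20,"ax":0,"ay":0,"az":0},{"jaw":60,"x":0,"y":0,"z":40,"ax":0,"ay":0,"az":0},{"jaw":60,"x":0,"y":0,"z":40,"ax":0,"ay":0,"az":0},{"jaw":60,"x":0,"y":0,"z":30,"ax":0,"ay":0,"az":0},{"jaw":60,"x":0,"y":0,"z":25,"ax":0,"ay":0,"az":0},{"jaw":60,"x":0,"y":0,"z":20,"ax":0,"ay":0,"az":0},{"jaw":60,"x":0,"y":0,"z":8,"ax":0,"ay":0,"az":0},{"jaw":60,"x":0,"y":0,"z":0,"ax":0,"ay":0,"az":0},{"jaw":60,"x":0,"y":0,"z":0,"ax":0,"ay":0,"az":0}]' 80
python3 - <<'E'
from h import *
st()
p,d,c=snap('wrist','w3'); W=cloud(d,c); w=W.reshape(-1,3)
s=w[(w[:,2]>.068)&(w[:,2]<.078)&(abs(w[:,0]-.514)<.06)&(abs(w[:,1]-.154)<.025)]
print(len(s),cv2.minAreaRect((s[:,:2]*1000).astype(np.float32)) if len(s) else 0)
E
```

```text
t: 3.58
eef_pos: [0.4894, 0.1493, 0.0491]
tool_rot: [0.001, -0.097, 0.995, 0.0]
contact_force: [0.2, 0.3, -0.1]
gripper_width: 0.6
{'t': 3.575, 'q': [-0.496, 0.4731, 0.0964, 2.0893, -0.08, 0.5812, 1.4209], 'eef_pos': [0.4894, 0.1493, 0.0491], 'tool_rot': [0.0006, -0.0965, 0.9953, 0.0002], 'contact_force': [0.2342, 0.3463, -0.106], 'torque': [-0.029, 0.0033, 0.0093], 'gripper_width': 0.5998}
3769 ((498.9418029785156, 162.8687286376953), (63.071556091308594, 38.80748748779297), 7.441310405731201)
```

```bash
python3 -m crank '[{"jaw":20,"x":0,"y":0,"z":0,"ax":0,"ay":0,"az":0},{"jaw":20,"x":0,"y":0,"z":0,"ax":0,"ay":0,"az":0},{"jaw":20,"x":0,"y":0,"z":0,"ax":0,"ay":0,"az":0},{"jaw":0,"x":0,"y":0,"z":0,"ax":0,"ay":0,"az":0},{"jaw":0,"x":0,"y":0,"z":0,"ax":0,"ay":0,"az":0},{"jaw":0,"x":0,"y":0,"z":0,"ax":0,"ay":0,"az":0},{"jaw":0,"x":0,"y":0,"z":0,"ax":0,"ay":0,"az":0},{"jaw":0,"x":0,"y":0,"z":0,"ax":0,"ay":0,"az":0}]' 100
python3 -m crank '[{"jaw":0,"x":0,"y":0,"z":-10,"ax":0,"ay":0,"az":0},{"jaw":0,"x":0,"y":0,"z":-20,"ax":0,"ay":0,"az":0},{"jaw":0,"x":0,"y":0,"z":-35,"ax":0,"ay":0,"az":0},{"jaw":0,"x":0,"y":0,"z":-40,"ax":0,"ay":0,"az":0},{"jaw":0,"x":0,"y":0,"z":-40,"ax":0,"ay":0,"az":0},{"jaw":0,"x":0,"y":0,"z":-20,"ax":0,"ay":0,"az":0},{"jaw":0,"x":0,"y":0,"z":0,"ax":0,"ay":0,"az":0},{"jaw":0,"x":0,"y":0,"z":0,"ax":0,"ay":0,"az":0}]'
python3 - <<'E'
from h import *
o=st(); p,d,c=snap('wrist','w4'); W=cloud(d,c)
R=np.array([[-.982,-.189],[-.189,.982]])
from scipy.spatial.transform import Rotation as Ro
q=o['tool_rot']; M=Ro.from_quat([q[1],q[2],q[3],q[0]]).as_matrix()
T=((W-np.array(o['eef_pos']))@M*1000).reshape(-1,3)
# nose = tool -x ; points ahead of the pads
s=T[(T[:,0]<-16)&(T[:,0]>-90)&(abs(T[:,1])<20)&(T[:,2]>-40)&(T[:,2]<50)]
print(len(s),s.min(0),s.max(0))
top=s[s[:,2]<np.percentile(s[:,2],3)+8]
for a,b in((-75,-65),(-65,-55),(-55,-45),(-45,-35),(-35,-25),(-25,-16)):
    m=s[(s[:,0]>a)&(s[:,0]<=b)]; 
    if len(m): print(a,b,len(m),'y',np.percentile(m[:,1],[2,98]).round(1),'ztop',np.percentile(m[:,2],[2,10,50]).round(1))
E
```

```text
t: 4.62
eef_pos: [0.4891, 0.149, 0.0486]
tool_rot: [0.0, -0.097, 0.995, -0.0]
contact_force: [-1.6, -1.1, 5.5]
gripper_width: 0.123
t: 5.62
eef_pos: [0.4882, 0.1488, 0.2123]
tool_rot: [-0.001, -0.097, 0.995, -0.0]
contact_force: [1.1, -0.6, -2.1]
gripper_width: 0.119
{'t': 5.625, 'q': [-0.5321, 0.2272, 0.1325, 1.971, -0.0367, 0.9473, 1.3833], 'eef_pos': [0.4882, 0.1488, 0.2123], 'tool_rot': [-0.0009, -0.0968, 0.9953, -0.0002], 'contact_force': [1.1339, -0.5593, -2.1137], 'torque': [0.0244, -0.0059, 0.0362], 'gripper_width': 0.1191}
1145 [-42.25976329  -5.80139249 -26.75028523] [-16.00520396   6.04956271 -21.20354978]
-45 -35 269 y [-5.7  6. ] ztop [-26.1 -25.5 -24.8]
-35 -25 458 y [-5.6  5.9] ztop [-26.  -25.7 -24.9]
-25 -16 418 y [-5.5  5.7] ztop [-26.2 -25.7 -25. ]
```

```bash
python3 - <<'E'
from h import *
from scipy.spatial.transform import Rotation as Ro
o=readout.get_obs(); q=o['tool_rot']; M=Ro.from_quat([q[1],q[2],q[3],q[0]]).as_matrix()
p,d,c=load('w4')
def T(d,c): return ((cloud(d,c)-np.array(o['eef_pos']))@M*1000).reshape(-1,3)
t=T(d,c); s=t[(t[:,0]>-45)&(t[:,0]<60)&(abs(t[:,1])<5)&(t[:,2]>-32)&(t[:,2]<45)]
print('wrist x range',s[:,0].min(),np.percentile(s[:,0],[90,99,100]))
for n in('scene','top'):
    p,d,c=snap(n,n+'5'); t=T(d,c)
    s=t[(t[:,0]>-110)&(t[:,0]<40)&(abs(t[:,1])<15)&(t[:,2]>-32)&(t[:,2]<45)]
    e=s[s[:,0]<-15]; print(n,len(s),len(e))
    if len(e): print('x',np.percentile(e[:,0],[0,1,5]).round(1),'y',np.percentile(e[:,1],[2,50,98]).round(1),'z',np.percentile(e[:,2],[1,5,95,99]).round(1))
    for a in range(-80,-10,10):
        m=e[(e[:,0]>a)&(e[:,0]<=a+10)]
        if len(m): print(a,len(m),'z',m[:,2].min().round(1),m[:,2].max().round(1),'y',np.median(m[:,1]).round(1))
E
```

```text
wrist x range -41.586786687015 [19.50789577 19.92768829 20.32227681]
scene 199 106
x [-69.9 -69.3 -67.6] y [-4.5  4.7  7.2] z [-26.6 -25.3  27.4  31.4]
-70 36 z -26.5 34.1 y 5.7
-60 40 z -26.6 28.9 y 3.7
-50 24 z -28.1 28.8 y 3.2
-40 6 z -26.4 -12.7 y 4.9
top 27 13
x [-67.6 -67.6 -67.6] y [-6.4 -5.9 -5.6] z [-15.4 -12.2  25.3  26. ]
-70 13 z -16.2 26.2 y -5.9
```

The tail is at +20 and the nose at -70 in tool x (nominal +18 and -70), and the top of the spine is 25 to 26 mm above the TCP (nominal 26), so the grasp is good. The next move goes above the bar.

```bash
python3 -m crank '[{"jaw":0,"x":0,"y":-10,"z":0,"ax":0,"ay":0,"az":2.6},{"jaw":0,"x":1.2,"y":-25,"z":0,"ax":0,"ay":0,"az":0},{"jaw":0,"x":1.2,"y":-40,"z":0,"ax":0,"ay":0,"az":0},{"jaw":0,"x":1.2,"y":-45,"z":0,"ax":0,"ay":0,"az":0},{"jaw":0,"x":1.2,"y":-45,"z":0,"ax":0,"ay":0,"az":0},{"jaw":0,"x":1.2,"y":-45,"z":0,"ax":0,"ay":0,"az":0},{"jaw":0,"x":1.2,"y":-45,"z":0,"ax":0,"ay":0,"az":0},{"jaw":0,"x":1.2,"y":-45,"z":0,"ax":0,"ay":0,"az":0},{"jaw":0,"x":1.2,"y":-35,"z":0,"ax":0,"ay":0,"az":0},{"jaw":0,"x":1.2,"y":-20,"z":0,"ax":0,"ay":0,"az":0},{"jaw":0,"x":1.1,"y":-10,"z":0,"ax":0,"ay":0,"az":0},{"jaw":0,"x":0,"y":0,"z":0,"ax":0,"ay":0,"az":0}]' 110
python3 -m crank '[{"jaw":0,"x":0,"y":0,"z":0,"ax":0,"ay":0,"az":0},{"jaw":0,"x":0,"y":0,"z":0,"ax":0,"ay":0,"az":0},{"jaw":0,"x":0,"y":0,"z":0,"ax":0,"ay":0,"az":0}]'
cat > look.py <<'E'
from h import *
import sys
from scipy.spatial.transform import Rotation as Ro
o=st(); q=o['tool_rot']; M=Ro.from_quat([q[1],q[2],q[3],q[0]]).as_matrix()
f=sys.argv[1]
B=[]
for n in('scene','top'):
    p,d,c=snap(n,n+f); W=cloud(d,c); t=((W-np.array(o['eef_pos']))@M*1000).reshape(-1,3); w=W.reshape(-1,3)
    s=t[(t[:,0]>-110)&(t[:,0]<-15)&(abs(t[:,1])<12)&(t[:,2]>-32)&(t[:,2]<34)]
    if len(s): print(n,'hook nose x',np.percentile(s[:,0],[0,2,5]).round(1),'y',np.percentile(s[:,1],[2,50,98]).round(1))
    s=w[(abs(w[:,0]-.576)<.03)&(abs(w[:,1]+.207)<.045)&(w[:,2]>.10)&(w[:,2]<.132)]
    ts=((s-np.array(o['eef_pos']))@M*1000)
    if len(s)>3: print(n,'bar',len(s),cv2.minAreaRect((s[:,:2]*1000).astype(np.float32)),'tool x',np.percentile(ts[:,0],[2,50,98]).round(1),'top z',np.percentile(s[:,2],[80,95]).round(4))
E
python3 look.py 6
```

```text
t: 7.28
eef_pos: [0.5312, -0.2141, 0.213]
tool_rot: [-0.0, -0.073, 0.997, 0.0]
contact_force: [0.3, 0.6, -1.3]
gripper_width: 0.113
t: 7.65
eef_pos: [0.5318, -0.2129, 0.2133]
tool_rot: [0.0, -0.075, 0.997, 0.0]
contact_force: [0.5, 0.2, -3.0]
gripper_width: 0.123
{'t': 7.65, 'q': [0.0043, 0.3364, 0.3362, 1.8426, -0.1315, 0.9841, 2.1163], 'eef_pos': [0.5318, -0.2129, 0.2133], 'tool_rot': [0.0001, -0.0746, 0.9972, 0.0001], 'contact_force': [0.4677, 0.1878, -2.9521], 'torque': [0.0126, 0.0131, 0.0416], 'gripper_width': 0.1226}
scene hook nose x [-69.  -68.8 -68.3] y [-4.4  4.6  8.7]
scene bar 49 ((575.26416015625, -205.04788208007812), (9.449275970458984, 59.41367721557617), 8.229613304138184) tool x [-48.9 -42.9 -39.6] top z [0.1225 0.1245]
top hook nose x [-69.1 -68.8 -67.4] y [-5.1  3.6  6.8]
top bar 52 ((574.0872192382812, -196.6794891357422), (7.79742956161499, 37.807464599609375), 8.786358833312988) tool x [-48.1 -44.8 -40.8] top z [0.1249 0.1262]
```

```bash
python3 -m crank '[{"jaw":0,"x":1,"y":0,"z":10,"ax":0,"ay":0,"az":0},{"jaw":0,"x":1,"y":0,"z":15,"ax":0,"ay":0,"az":0},{"jaw":0,"x":0,"y":0,"z":14,"ax":0,"ay":0,"az":0},{"jaw":0,"x":0,"y":0,"z":8,"ax":0,"ay":0,"az":0},{"jaw":0,"x":0,"y":0,"z":3,"ax":0,"ay":0,"az":0},{"jaw":0,"x":0,"y":0,"z":0,"ax":0,"ay":0,"az":0},{"jaw":0,"x":0,"y":0,"z":0,"ax":0,"ay":0,"az":0}]'
python3 look.py 7
for i in 1 2 3 4; do python3 -m crank '[{"jaw":0,"x":0,"y":0,"z":1.5,"ax":0,"ay":0,"az":0},{"jaw":0,"x":0,"y":0,"z":1.5,"ax":0,"ay":0,"az":0}]' | egrep 'eef|force'; done
```

```text
t: 8.62
eef_pos: [0.53, -0.214, 0.1637]
tool_rot: [0.0, -0.074, 0.997, -0.0]
contact_force: [0.2, 0.1, -0.5]
gripper_width: 0.12
{'t': 8.625, 'q': [0.0217, 0.3933, 0.3217, 1.8913, -0.1579, 0.8805, 2.1405], 'eef_pos': [0.53, -0.214, 0.1637], 'tool_rot': [0.0004, -0.0741, 0.9972, -0.0001], 'contact_force': [0.2086, 0.0521, -0.513], 'torque': [-0.0152, 0.0217, -0.0101], 'gripper_width': 0.1196}
scene hook nose x [-70.2 -68.7 -68.2] y [-6.1  3.8  8.1]
scene bar 47 ((577.0284423828125, -205.37515258789062), (58.501434326171875, 24.375329971313477), 86.05107879638672) tool x [-58.7 -45.1 -40.7] top z [0.123  0.1277]
top hook nose x [-69.8 -68.  -67.6] y [-4.5  3.7  6.9]
top bar 52 ((573.7463989257812, -195.2689971923828), (7.597668170928955, 35.367122650146484), 8.204789161682129) tool x [-49.7 -46.1 -42.3] top z [0.1248 0.1267]
eef_pos: [0.5297, -0.2139, 0.1603]
contact_force: [0.6, 0.8, -1.7]
eef_pos: [0.5297, -0.2139, 0.1572]
contact_force: [0.1, 1.0, -2.0]
eef_pos: [0.5297, -0.2139, 0.1544]
contact_force: [-2.2, 0.4, 0.2]
eef_pos: [0.5296, -0.2139, 0.1514]
contact_force: [-1.8, 0.9, 1.8]
```

```bash
for i in 1 2 3 4 5; do python3 -m crank '[{"jaw":0,"x":0,"y":0,"z":1.5,"ax":0,"ay":0,"az":0},{"jaw":0,"x":0,"y":0,"z":1.5,"ax":0,"ay":0,"az":0}]' | egrep 'eef|force'; done
```

```text
eef_pos: [0.5297, -0.2139, 0.1483]
contact_force: [-1.6, 0.7, 2.6]
eef_pos: [0.5299, -0.2139, 0.1453]
contact_force: [-1.5, -0.4, 3.2]
eef_pos: [0.5303, -0.2138, 0.1425]
contact_force: [-0.8, 0.0, 4.0]
eef_pos: [0.5307, -0.2139, 0.1397]
contact_force: [2.5, 0.8, 4.1]
eef_pos: [0.53, -0.214, 0.1364]
contact_force: [2.2, -0.1, 5.0]
```

```bash
for i in 1 2 3 4; do python3 -m crank '[{"jaw":0,"x":0,"y":0,"z":1,"ax":0,"ay":0,"az":0},{"jaw":0,"x":0,"y":0,"z":1,"ax":0,"ay":0,"az":0}]' | egrep 'eef|force'; done
```

```text
eef_pos: [0.5295, -0.214, 0.1342]
contact_force: [0.5, -0.4, 4.6]
eef_pos: [0.5295, -0.2139, 0.1322]
contact_force: [1.9, 0.5, 4.6]
eef_pos: [0.5292, -0.2139, 0.1301]
contact_force: [-0.2, -1.0, 5.0]
eef_pos: [0.5288, -0.2139, 0.1278]
contact_force: [-1.6, -0.6, 4.0]
```

```bash
for i in 1 2 3 4; do python3 -m crank '[{"jaw":0,"x":0,"y":0,"z":0.7,"ax":0,"ay":0,"az":0},{"jaw":0,"x":0,"y":0,"z":0.7,"ax":0,"ay":0,"az":0}]' | egrep 'eef|force'; done
```

```text
eef_pos: [0.529, -0.2139, 0.1266]
contact_force: [-3.4, 0.7, 3.6]
eef_pos: [0.5294, -0.2138, 0.1253]
contact_force: [-3.3, 0.2, 3.6]
eef_pos: [0.5291, -0.2139, 0.1238]
contact_force: [-3.5, -1.3, 2.5]
eef_pos: [0.5293, -0.2137, 0.1221]
contact_force: [0.0, -0.0, -1.5]
```

The force fell from +5 to -1.5 (the hook's own weight) 33 mm after touch, so the gate has shut. Now the tug, going up slowly.

```bash
python3 -m crank '[{"jaw":0,"x":0,"y":0,"z":-2,"ax":0,"ay":0,"az":0},{"jaw":0,"x":0,"y":0,"z":-4,"ax":0,"ay":0,"az":0},{"jaw":0,"x":0,"y":0,"z":-4,"ax":0,"ay":0,"az":0},{"jaw":0,"x":0,"y":0,"z":-3,"ax":0,"ay":0,"az":0},{"jaw":0,"x":0,"y":0,"z":-2,"ax":0,"ay":0,"az":0},{"jaw":0,"x":0,"y":0,"z":0,"ax":0,"ay":0,"az":0}]' | egrep 'eef|force'
for i in 1 2 3; do python3 -m crank '[{"jaw":0,"x":0,"y":0,"z":-0.5,"ax":0,"ay":0,"az":0},{"jaw":0,"x":0,"y":0,"z":-0.5,"ax":0,"ay":0,"az":0}]' | egrep 'eef|force'; done
```

```text
eef_pos: [0.5298, -0.214, 0.1379]
contact_force: [0.1, 0.8, -2.7]
eef_pos: [0.5296, -0.2138, 0.1386]
contact_force: [-0.5, 0.4, -2.2]
eef_pos: [0.5297, -0.2139, 0.1397]
contact_force: [0.2, 0.2, -1.5]
eef_pos: [0.5297, -0.2139, 0.1407]
contact_force: [0.4, -0.1, -1.9]
```

```bash
for i in 1 2 3; do python3 -m crank '[{"jaw":0,"x":0,"y":0,"z":-0.3,"ax":0,"ay":0,"az":0},{"jaw":0,"x":0,"y":0,"z":-0.3,"ax":0,"ay":0,"az":0}]' | egrep 'eef|force'; done
```

```text
eef_pos: [0.5297, -0.2138, 0.1413]
contact_force: [-0.6, 0.1, -1.4]
eef_pos: [0.5296, -0.2138, 0.1418]
contact_force: [0.5, -0.5, -3.2]
eef_pos: [0.5296, -0.2138, 0.1422]
contact_force: [1.6, -0.7, -5.3]
```

Contact at about TCP z 0.1417, as predicted for a shut gate. I'll raise the load in small steps.

```bash
for i in 1 2; do python3 -m crank '[{"jaw":0,"x":0,"y":0,"z":-0.3,"ax":0,"ay":0,"az":0},{"jaw":0,"x":0,"y":0,"z":-0.2,"ax":0,"ay":0,"az":0}]' | egrep 'eef|force'; done
```

```text
eef_pos: [0.5296, -0.2137, 0.1426]
contact_force: [3.0, -0.8, -9.1]
eef_pos: [0.5297, -0.2137, 0.143]
contact_force: [5.0, -0.3, -13.2]
```

```bash
python3 -m crank '[{"jaw":0,"x":0,"y":0,"z":0.1,"ax":0,"ay":0,"az":0},{"jaw":0,"x":0,"y":0,"z":0,"ax":0,"ay":0,"az":0},{"jaw":0,"x":0,"y":0,"z":0,"ax":0,"ay":0,"az":0}]' | egrep 'eef|force'
python3 - <<'E'
from h import *
p,d,c=snap('scene','tug')
cv2.imwrite('pics/tugc.png',cv2.resize(p[120:200,260:345],(765,720),interpolation=2)[:600,:,::-1]); st()
E
python3 -m crank '[{"jaw":0,"x":0,"y":0,"z":1,"ax":0,"ay":0,"az":0},{"jaw":0,"x":0,"y":0,"z":3,"ax":0,"ay":0,"az":0},{"jaw":0,"x":0,"y":0,"z":3,"ax":0,"ay":0,"az":0},{"jaw":0,"x":0,"y":0,"z":3,"ax":0,"ay":0,"az":0},{"jaw":0,"x":0,"y":0,"z":0,"ax":0,"ay":0,"az":0}]' | egrep 'eef|force'
```

```text
eef_pos: [0.5297, -0.2137, 0.1431]
contact_force: [5.4, -0.3, -14.4]
{'t': 16.15, 'q': [0.0291, 0.4202, 0.3136, 1.9075, -0.1699, 0.8397, 2.1503], 'eef_pos': [0.5296, -0.2137, 0.1431], 'tool_rot': [-0.0001, -0.0742, 0.9972, 0.0001], 'contact_force': [5.1481, -0.4466, -13.4128], 'torque': [-0.2732, -0.7511, -0.0167], 'gripper_width': 0.1179}
eef_pos: [0.5295, -0.2139, 0.1333]
contact_force: [0.2, 0.3, -0.9]
```

View pics/tugc.png

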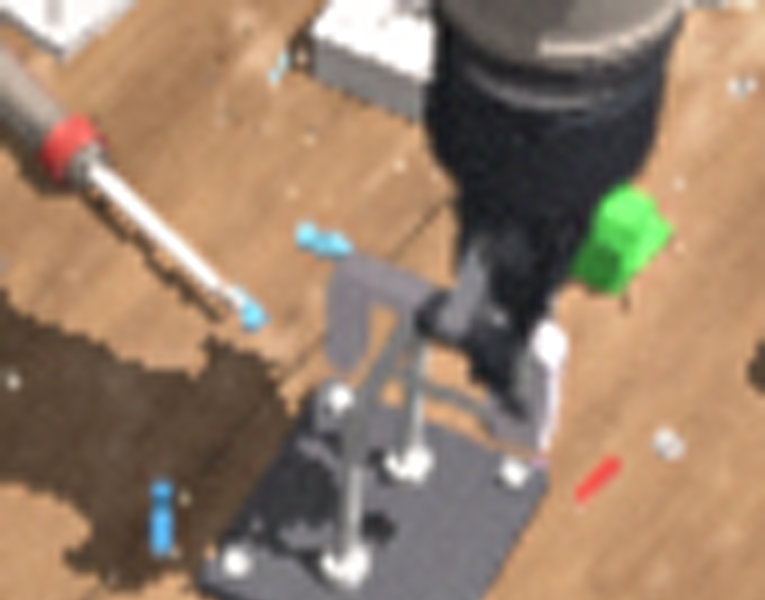

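The picture shows the bar inside the window above the shut gate, and the net tug was about 12 N. Before letting go I'll lower the hook and tilt its tail down about the bar, so it doesn't swing hard.

```bash
python3 -m crank '[{"jaw":0,"x":1,"y":0,"z":5,"ax":0,"ay":0,"az":0},{"jaw":0,"x":1,"y":0,"z":5,"ax":0,"ay":0,"az":0},{"jaw":0,"x":0.5,"y":0,"z":4,"ax":0,"ay":0,"az":0},{"jaw":0,"x":0,"y":0,"z":1.5,"ax":0,"ay":0,"az":0},{"jaw":0,"x":0,"y":0,"z":0,"ax":0,"ay":0,"az":0},{"jaw":0,"x":0,"y":0,"z":0,"ax":0,"ay":0,"az":0}]' | egrep 'eef|force'
python3 -m crank '[{"jaw":0,"x":-0.5,"y":0,"z":4.3,"ax":0,"ay":-5,"az":0},{"jaw":0,"x":-0.5,"y":0,"z":4.3,"ax":0,"ay":-5,"az":0},{"jaw":0,"x":0,"y":0,"z":0,"ax":0,"ay":0,"az":0},{"jaw":0,"x":0,"y":0,"z":0,"ax":0,"ay":0,"az":0}]'
cat > bar.py <<'E'
from h import *
from scipy.spatial.transform import Rotation as Ro
o=st(); q=o['tool_rot']; M=Ro.from_quat([q[1],q[2],q[3],q[0]]).as_matrix()
b=(np.array([.5757,-.2070,.121])-o['eef_pos'])@M*1000
print('bar in tool',b.round(1),'-> hook x',(-28-b[0]).round(1),'z',(53-19-b[2]).round(1),'tool x dir',M[:,0].round(3))
E
python3 bar.py
```

```text
eef_pos: [0.5274, -0.2143, 0.118]
contact_force: [-0.3, 0.3, -1.4]
t: 18.02
eef_pos: [0.5293, -0.2141, 0.1098]
tool_rot: [0.087, -0.074, 0.993, 0.006]
contact_force: [-0.2, 0.4, -1.4]
gripper_width: 0.115
{'t': 18.025, 'q': [0.1417, 0.3994, 0.2199, 2.0406, -0.3078, 0.5766, 2.3052], 'eef_pos': [0.5293, -0.2141, 0.1098], 'tool_rot': [0.0868, -0.074, 0.9935, 0.0064], 'contact_force': [-0.2262, 0.3968, -1.3749], 'torque': [-0.0992, 0.2884, -0.0049], 'gripper_width': 0.1147}
bar in tool [-48.2   0.1  -2.9] -> hook x 20.2 z 36.9 tool x dir [-0.974 -0.146 -0.173]
```

```bash
python3 -m crank '[{"jaw":0,"x":0.2,"y":0,"z":4.3,"ax":0,"ay":-5,"az":0},{"jaw":0,"x":0.2,"y":0,"z":4.3,"ax":0,"ay":-5,"az":0},{"jaw":0,"x":0,"y":0,"z":0,"ax":0,"ay":0,"az":0},{"jaw":0,"x":0,"y":0,"z":0,"ax":0,"ay":0,"az":0}]'
python3 bar.py
```

```text
t: 18.52
eef_pos: [0.5313, -0.2137, 0.1014]
tool_rot: [0.173, -0.073, 0.982, 0.013]
contact_force: [1.0, -0.1, -1.5]
gripper_width: 0.116
{'t': 18.525, 'q': [0.3465, 0.3745, 0.029, 2.1408, -0.5273, 0.367, 2.5619], 'eef_pos': [0.5313, -0.2137, 0.1014], 'tool_rot': [0.173, -0.0735, 0.9821, 0.0129], 'contact_force': [0.9962, -0.1228, -1.4933], 'torque': [-0.1215, 0.5258, -0.0128], 'gripper_width': 0.1157}
bar in tool [-48.9   0.   -3.1] -> hook x 20.9 z 37.1 tool x dir [-0.929 -0.14  -0.342]
```

```bash
python3 -m crank '[{"jaw":0,"x":1,"y":0,"z":1.5,"ax":0,"ay":0,"az":0},{"jaw":0,"x":1,"y":0,"z":1.5,"ax":0,"ay":0,"az":0},{"jaw":0,"x":0,"y":0,"z":0,"ax":0,"ay":0,"az":0}]' | egrep 'eef|force'
for i in 1 2 3; do python3 -m crank '[{"jaw":0,"x":0,"y":0,"z":0.5,"ax":0,"ay":0,"az":0},{"jaw":0,"x":0,"y":0,"z":0,"ax":0,"ay":0,"az":0}]' | egrep 'eef|force'; done
```

```text
eef_pos: [0.5293, -0.2135, 0.0972]
contact_force: [0.3, 0.1, -1.8]
eef_pos: [0.5294, -0.2139, 0.0969]
contact_force: [0.7, 0.8, -1.7]
eef_pos: [0.5296, -0.2139, 0.0965]
contact_force: [-0.3, 0.1, -0.7]
eef_pos: [0.5298, -0.2139, 0.096]
contact_force: [-0.2, -0.1, -0.4]
```

```bash
for i in 1 2 3; do python3 -m crank '[{"jaw":0,"x":0,"y":0,"z":0.4,"ax":0,"ay":0,"az":0},{"jaw":0,"x":0,"y":0,"z":0,"ax":0,"ay":0,"az":0}]' | egrep 'eef|force'; done; python3 bar.py
```

```text
eef_pos: [0.5299, -0.2139, 0.0956]
contact_force: [0.7, 0.1, -1.1]
eef_pos: [0.53, -0.2139, 0.0953]
contact_force: [-0.0, 0.2, -1.0]
eef_pos: [0.5301, -0.2139, 0.095]
contact_force: [-0.9, 0.4, 2.1]
{'t': 20.4, 'q': [0.3577, 0.3846, 0.0171, 2.1463, -0.5391, 0.351, 2.5761], 'eef_pos': [0.5301, -0.2139, 0.095], 'tool_rot': [0.1733, -0.073, 0.9821, 0.0128], 'contact_force': [-0.9271, 0.3716, 2.1294], 'torque': [0.0379, 0.2635, 0.0946], 'gripper_width': 0.1172}
bar in tool [-52.2   0.1  -8.6] -> hook x 24.2 z 42.6 tool x dir [-0.929 -0.139 -0.342]
```

The spine rests lightly on the bar (about 3 N) with the bar in the nose corner. Now I'll let go slowly.

```bash
python3 -m crank '[{"jaw":10,"x":0,"y":0,"z":0,"ax":0,"ay":0,"az":0},{"jaw":12,"x":0,"y":0,"z":0,"ax":0,"ay":0,"az":0},{"jaw":13,"x":0,"y":0,"z":0,"ax":0,"ay":0,"az":0},{"jaw":14,"x":0,"y":0,"z":0,"ax":0,"ay":0,"az":0},{"jaw":15,"x":0,"y":0,"z":0,"ax":0,"ay":0,"az":0},{"jaw":16,"x":0,"y":0,"z":0,"ax":0,"ay":0,"az":0},{"jaw":18,"x":0,"y":0,"z":0,"ax":0,"ay":0,"az":0},{"jaw":24,"x":0,"y":0,"z":0,"ax":0,"ay":0,"az":0},{"jaw":32,"x":0,"y":0,"z":0,"ax":0,"ay":0,"az":0},{"jaw":40,"x":0,"y":0,"z":0,"ax":0,"ay":0,"az":0},{"jaw":40,"x":0,"y":0,"z":0,"ax":0,"ay":0,"az":0},{"jaw":40,"x":0,"y":0,"z":0,"ax":0,"ay":0,"az":0}]' 20
python3 - <<'E'
from h import *
p,d,c=snap('scene','rel')
cv2.imwrite('pics/relc.png',cv2.resize(p[130:200,265:340],(640,600),interpolation=2)[:,:,::-1])
E
```

```text
t: 21.9
eef_pos: [0.5301, -0.2138, 0.0949]
tool_rot: [0.173, -0.073, 0.982, 0.013]
contact_force: [-0.0, -0.1, -0.2]
gripper_width: 0.401
```

View pics/relc.png

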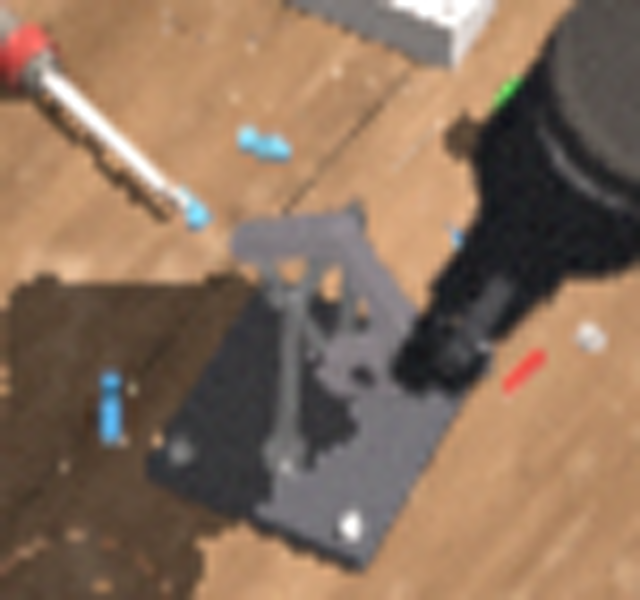

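The hook is hanging from the bar by its nose corner, tail down, between the open fingers. Next I'll back off along the tool axis.

```bash
python3 -m crank '[{"jaw":40,"x":0,"y":0,"z":-5,"ax":0,"ay":0,"az":0},{"jaw":40,"x":0,"y":0,"z":-10,"ax":0,"ay":0,"az":0},{"jaw":40,"x":0,"y":0,"z":-15,"ax":0,"ay":0,"az":0},{"jaw":40,"x":0,"y":0,"z":-20,"ax":0,"ay":0,"az":0},{"jaw":40,"x":0,"y":0,"z":-25,"ax":0,"ay":0,"az":0},{"jaw":40,"x":0,"y":0,"z":-25,"ax":0,"ay":0,"az":0},{"jaw":40,"x":0,"y":0,"z":-20,"ax":0,"ay":0,"az":0},{"jaw":40,"x":0,"y":0,"z":-10,"ax":0,"ay":0,"az":0},{"jaw":40,"x":0,"y":0,"z":0,"ax":0,"ay":0,"az":0},{"jaw":40,"x":0,"y":0,"z":0,"ax":0,"ay":0,"az":0},{"jaw":40,"x":0,"y":0,"z":0,"ax":0,"ay":0,"az":0},{"jaw":40,"x":0,"y":0,"z":0,"ax":0,"ay":0,"az":0}]'
python3 - <<'E'
from h import *
p,d,c=snap('scene','end'); snap('top','endt'); p0=load('scene0')[0]
a=cv2.resize(p[130:200,265:340],(400,373),interpolation=2); b=cv2.resize(p[110:300,190:380],(373,373))
cv2.imwrite('pics/endc.png',np.hstack([a,b])[:,:,::-1])
E
```

```text
t: 23.45
eef_pos: [0.486, -0.2202, 0.2164]
tool_rot: [0.173, -0.073, 0.982, 0.013]
contact_force: [-0.2, 0.1, 0.2]
gripper_width: 0.397
```

View pics/endc.png

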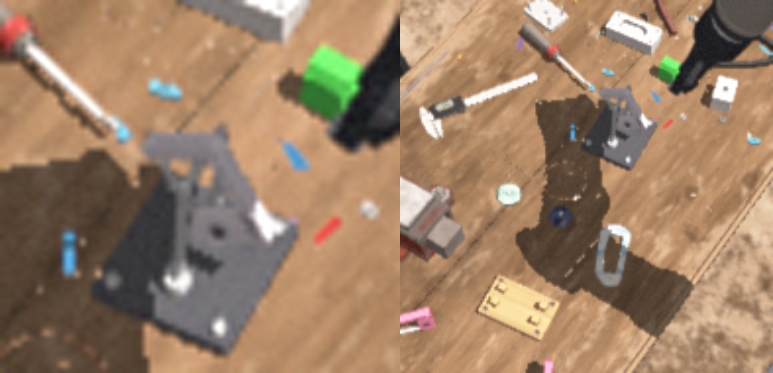

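The hook hangs clear from the eye, the rack is empty, the bystanders look undisturbed, and the gripper is free.

```bash
python3 -c "
from station import ticket
print(ticket.hand_in())"
```

```text
the job is handed in; nothing more can be done
None
```

The snap hook now hangs from the U-bolt eye with its gate shut behind the bar, and I handed the job in at about 23.5 s of robot time (limit 72 s).

- **Pressing on:** I pressed the gate down over the bar with about 5–7 N net. The force dropped to just the hook's weight about 33 mm after first touch, so the gate had shut. That is about the upper end of the stated 25–33 mm.
- **Tug:** The bar met the shut gate from inside where expected. The vertical tug was about 12 N net of the hook's weight, with about 5 N sideways. That is slightly above the 10 N asked, and every force I read stayed below 25 N.
- **Letting go:** I rested the spine on the bar at about 3 N with the tail tilted 20° down, then opened the jaws slowly.
- **Last checks:** The final picture shows the hook hanging tail down from the bar, the rack empty and the gripper clear. The wrist force was about 0. The other things on the bench look unmoved, but I judged that only by eye.
- **What disagreed:** The first two move commands were refused for missing keys, with no motion. Camera readings of the hook's place in the grip differed by 1–2 mm, within the 4 mm allowed.

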